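Lock the focus of the reed loupe

ROBOT

A 7-joint arm with a two-finger parallel gripper is mounted at the origin on the work surface. World frame = base frame: x ahead of the robot, y to its left, z up, the work surface at z = 0. Lengths are in m, angles in degrees, forces in N, time in s.
With the tool pointing down it reaches from about 0.425 to 0.875 m from the base axis. Payload 4.7 kg.
Tool frame: the origin (TCP) lies between the finger pads; the fingertips stand 19 mm ahead of it and the grasp point (between the pads) is the TCP; z points along the fingers, y is the line along which they close (so a half turn about z gives the same grasp; the last joint's range is limited). The gripper opens to 87 mm and grips with 3 to 60 N. Pads are 19 mm wide; open, the fingers measure 117 mm over their backs; the gripper's body (75 mm by 190 mm) begins 51 mm behind the grasp point.
Start: joints at [-66.056, 18.392, -4.016, 83.108, 1.295, 78.541, -3.26], TCP at [0.255, 0.598, 0.242] pointing down, gripper open.
Joint ranges: [-163.93, 163.93], [-17.29, 119.83], [-79.2, 71.16], [3.27, 140.29], [-89.18, 269.18], [5.43, 117.66], [-154.24, 154.24]. Speed limits (degrees/s): [147.25, 147.25, 180, 180, 180, 180, 180].

INTERFACE

Orientations are given as [roll, pitch, yaw] about the fixed x, y, z axes, in that order (R = Rz(yaw) Ry(pitch) Rx(roll)).
In Python, from rig import telemetry, viewer, arm gives the robot as it stands.
- The arm moves only by the tool arm_command, never from a script. Its argument "moves" is a list of rows, each a list of 3 entries, a list of its own where there are three numbers: the closure, from -1 (fully open) to 1 (shut), then the shift along the tool's x, y, z each as a share of 20 cm, from -1 to 1, then the turn, a rotation vector about the tool's x, y, z each as a share of pi rad, from -1 to 1. In form: [[jaw, [dx, dy, dz], [wx, wy, wz]], ...]. A call has 1 to 12 rows; each row is the pose to reach, as a shift and turn from the pose commanded when the call began, along the tool's axes at that moment, turning the shorter way round; what a row does not reach only later rows make up. A row lasts 1/10 s, in which the tool goes at most 50 mm and 8.59 degrees, less where a joint would pass 70% of its speed; a pose out of reach is approached as far as the arm can. A call with a number of a shift or a turn outside -1 to 1 is refused whole. A call with a gripper value outside its range is refused whole. The fingers move at their own pace and stop on an object; the grip force is fixed at half the most. Time passes only in rows, so rows that repeat a pose let the fingers close. It gives the time, the measured TCP pose, the force, the opening and the grip force at its end, in the units of the state.
- telemetry.get_obs(): the state, without advancing time (a new reading comes with each control period).
- viewer.snapshot(name): name is "scene" or "top"; returns a dict with "pixels" (384x512x3 uint8, red, green, blue), "z_map" (384x512 float32, m along the optical axis (not along the pixel's ray), 0 where there is no reading), "fx", "fy", "cx", "cy" (pixels), "pose" (4x4, takes a point from camera to world coordinates). Camera axes: x right, y up, looking along -z (the intrinsics and any distortion apply to the point x, -y, -z); pixel columns grow to the right and rows downward; lengths in m; the calibration is good to about 2 mm. A picture is of the moment at which its call begins.
- arm.job_done(): hands the job in; it is judged then, once.
The state is a dict: "t": time; "joint_positions": joint angles; "joint_velocities": joint speeds; "joint_torque": joint torques, N m; "eef_pos": TCP position; "ee_rot": TCP orientation; "force": force on the tool from outside, world axes, zero at the start; "wrist_torque": the same for the moment, N m; "finger_gap": finger opening in m; "gripper_force": force on a finger pad.
Only numpy, scipy, OpenCV 4.12 (cv2) and the standard library are available. Lean on these libraries where they do the work, as an engineer would, in place of code of your own. Each camera call takes 0.05 s, during which the arm holds its last target. There are 200 camera calls.

TASK

The reed loupe on the shelf is in focus, so lock it: slip the flat spanner down over the two flats of the focus barrel, fully home on the shoulder with its arm beside the steel stop post, and let go of it, so that the spanner and the post keep the barrel from turning along. Then turn the knurled brass lock ring clockwise (seen from above) until it bites, and nip it up to about half a newton metre, well short of one, without letting the barrel turn out of focus (20 degrees at most). Leave the spanner sitting on the barrel, let go of the ring, and leave the picks, tuner and capo where they are.

Things in the scene. Friction and masses are not known exactly. Their poses are not given: they have to be found in the camera images.
- loupe: Reed loupe, fixed. Dark steel base plate 175 x 120 x 10 mm; origin on the shelf, on the barrel's upright axis; the plate spans x = -60 to +115 mm. z up; x points to the side where the spanner's arm goes. On the axis, bottom up: black neck, 40 mm in diameter (60 below 24 mm height); brass lock ring; aluminium barrel head. A dark pillar 12 mm in diameter at x = 74, y = 3 mm, top 73 mm above the shelf, carries the seated spanner's arm.
- ring_center (a point): Centre of the knurled brass lock ring, on the barrel axis 60 mm above the shelf; ring 54 mm in diameter, 50.5 to 69.5 mm above the shelf, axis upright. It can be pinched across its diameter from above, fingers either side of the barrel head; with the spanner on, nothing above it is higher than 99 mm over the shelf.
- barrel_shoulder (a point): On the barrel axis, 73 mm above the shelf: round shoulder (38 mm in diameter) of the aluminium focus barrel, where the spanner comes to rest; turns with the barrel, z up. Above it a block 26 mm long (point x) by 18 mm wide (point y, across the flats), 14.5 mm tall, the topmost 4 mm bevelled in to 22 x 14 mm; small green lens on top.
- focus_barrel (a joint): Turn of the barrel in the housing, rad, growing clockwise seen from above; 0 when the long axis of its block lies along the loupe's x axis. It turns very easily (about 0.03 N m) and must stay within 0.35 of 0.
- lock_ring (a joint): Turn of the lock ring on the barrel, rad, growing clockwise seen from above (tightening). Runs stiffly (about 0.12 N m, more than the barrel's drag: a free barrel turns along with the ring). Starts at 0 to 0.45 and bites on the housing at a hard stop less than 1.3 rad from the start; from there the torque climbs steeply.
- stop_post: Upright steel pin 8 mm in diameter on the loupe's base at x = 74, y = -13 mm of the loupe; origin at its foot, 10 mm above the shelf; top 84 mm above the shelf. The seated spanner's arm passes on its +y side with about 4 mm to spare and leans on it when the barrel is dragged clockwise: 0.5 N m on the ring gives about 6 N here; over 14 N is too much.
- spanner: Loose steel box spanner, 90 g, 8 mm thick, lying flat. Origin on its underside at the slot's centre, z up. Through slot 28 mm (its x) by 20 mm (y) in a frame 38 x 30 mm. Arm 10 mm wide along +x to x = 87 mm; on it a blue tab to hold it by, x = 33 to 57 mm, 10 mm thick (y, flush with the arm), top 26 mm above the underside. Seated, its x lies along the loupe's +x.
- spanner_tab (a point): Centre of the spanner's blue tab: 45 mm along the spanner's +x, 17 mm above its underside.
- pick_tin: Round green pick tin, 62 mm in diameter, 22 mm tall; origin under its centre. Leave alone.
- tuner: Black clip-on tuner, 45 x 30 x 30 mm; origin under its centre. Leave alone.
- capo: Aluminium capo, 70 x 38 x 14 mm, lying flat; origin under its middle. Leave alone.
Not all that is in view belongs to the job. Several things have the shape of the loupe; the one meant has the colours described above.

How it is judged (in metres and radians):
On the way, in this order (a step that is already met when the one before it is completed fails the run):
1. the spanner sits on the barrel's shoulder, its arm on the post's side, and has been let go (horizontal distance between spanner and barrel_shoulder below 0.004 m and distance between spanner and barrel_shoulder below 0.005 m and angle between spanner's own z axis and vertical below 0.1 rad and x of spanner_tab in the frame of loupe above 0.035 m and contact force between the fingers and spanner below 0.1 N), for 0.2 s.
2. the ring has bitten and is nipped up, the spanner bearing on the stop post (value of joint lock_ring above 1.06 rad and contact force between spanner and stop_post above 3.5 N), for 0.15 s.
At the end, for the whole second after the job is handed in: Ring within 0.04 rad of its biting stop, having been nipped up with 3.5 N or more between spanner and stop post; barrel within 0.35 rad of 0; spanner released and still on the shoulder, slot within 4 mm of the barrel axis, arm towards the loupe's +x (value of joint lock_ring above 1.06 rad and value of joint focus_barrel between -0.35 and 0.35 rad and horizontal distance between spanner and barrel_shoulder below 0.004 m and distance between spanner and barrel_shoulder below 0.005 m and angle between spanner's own z axis and vertical below 0.1 rad and x of spanner_tab in the frame of loupe above 0.035 m and linear speed of spanner below 0.01 m/s and velocity of joint lock_ring below 0.05 rad/s); the robot touches nothing.
It fails at once if overtightened: the spanner bears on the stop post with more than 14 N (contact force between spanner and stop_post above 14 N).
It fails at once if the barrel is turned out of focus by more than 0.35 rad (value of joint focus_barrel above 0.35 rad or value of joint focus_barrel below -0.35 rad).
It fails at once if the tin, tuner or capo is moved by more than 10 mm (distance of any of pick_tin, tuner, capo from where it was at the start of the episode above 0.01 m).
It also fails if it takes over 72 s, if anything falls off the work surface, if the arm or the gripper's body presses on something with over 40 N, if the wrist force passes 120 N, or if a joint passes its speed limit or range.

## Working session

There is one attempt and no reset: what is moved stays moved. The work goes in short steps, Python scripts to look and compute and a tool call to move; the robot and the scene stay as the last step left them, time stands still between calls to the robot, and variables do not carry over. Pictures are saved under pics/ and viewed, at most 10 in all, crops included, and the job is handed in when it is done.

Besides the shell and the picture viewer there is one more tool, called after "Request:" as a command line: name --argument value ..., lists and objects as JSON in quotes. arm_command: Moves the arm, as the interface text tells. Its arguments: {"type":"object","properties":{"moves":{"type":"array","items":{"type":"array"}}},"required":["moves"]}

```bash
mkdir -p pics
cat > h.py <<'E'
import numpy as np, cv2
from rig import telemetry, viewer, arm
def snap(n):
    s=viewer.snapshot(n); np.savez(''+n+'.npz',**{k:np.asarray(v) for k,v in s.items()}); return s
def cloud(s):
    z=s['z_map']; v,u=np.mgrid[:z.shape[0],:z.shape[1]]
    p=np.stack([(u-s['cx'])/s['fx']*z,-(v-s['cy'])/s['fy']*z,-z],-1)
    T=np.asarray(s['pose']); return p@T[:3,:3].T+T[:3,3]
E
python3 - <<'E'
from h import *
for n in ('scene','top'):
    s=snap(n); print(n,s.keys(),s['fx'],s['fy'],s['cx'],s['cy'],np.round(s['pose'],3).tolist())
    cv2.imwrite(f'pics/{n}0.png',cv2.resize(s['pixels'][:,:,::-1],(800,600),interpolation=cv2.INTER_CUBIC))
o=telemetry.get_obs(); print(o)
E
```

```text
scene dict_keys(['pixels', 'z_map', 'fx', 'fy', 'cx', 'cy', 'pose']) 364.0231800439974 364.0231800439974 260.78913413019114 195.13032332472858 [[-0.869, -0.282, 0.406, 0.884], [0.494, -0.531, 0.689, 0.673], [0.021, 0.799, 0.601, 0.624], [0.0, 0.0, 0.0, 1.0]]
top dict_keys(['pixels', 'z_map', 'fx', 'fy', 'cx', 'cy', 'pose']) 416.92045968786704 416.92045968786704 254.5885045494708 185.4537308874873 [[-0.062, 0.974, -0.218, 0.28], [-0.998, -0.061, 0.008, 0.042], [-0.006, 0.218, 0.976, 1.12], [0.0, 0.0, 0.0, 1.0]]
{'t': 0.1, 'joint_positions': array([-66.0572871 ,  18.43559012,  -4.01658649,  83.16747914,
         1.29725381,  78.54257444,  -3.26024461]), 'joint_velocities': array([ 0.00898339, -0.07243432,  0.08200255, -0.14411334,  0.00069186,
       -0.03547611,  0.07261723]), 'joint_torque': array([ 2.67871928e-04, -4.92572629e+01, -4.05472554e-01, -3.13397491e+01,
       -6.40022568e-02,  3.94211872e-02,  5.30701482e-05]), 'eef_pos': array([0.25524444, 0.59727725, 0.24056601]), 'ee_rot': array([-1.79899721e+02,  7.39688377e-03,  1.56868085e+02]), 'force': array([-0.65089209, -0.95984264,  0.77881025]), 'wrist_torque': array([ 0.01243712, -0.02280127,  0.00143042]), 'gripper_force': 0.0, 'finger_gap': 0.0870958208386367}
```

View pics/top0.png

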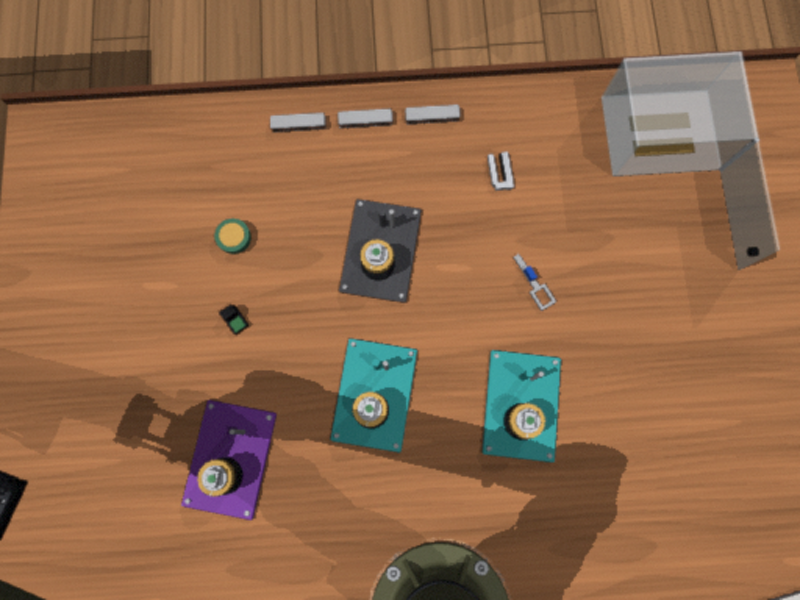

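View pics/scene0.png

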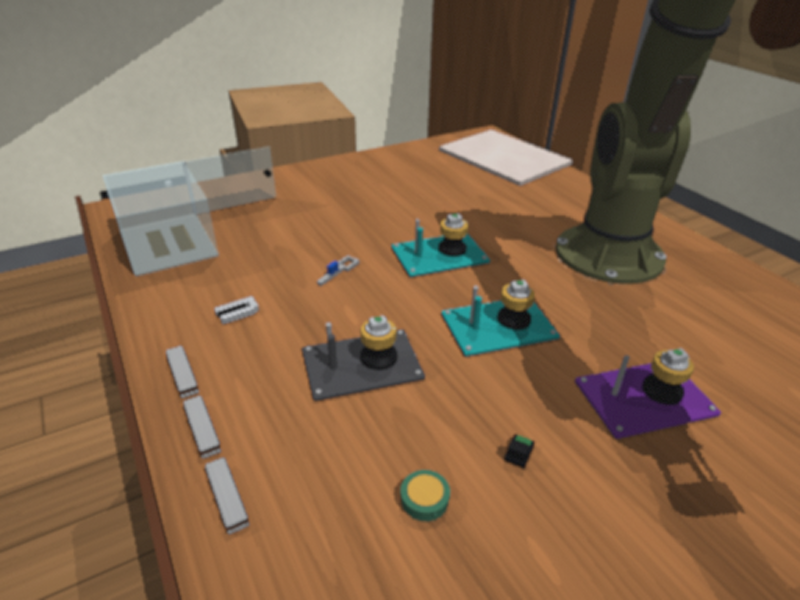

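The top view shows the dark loupe, with its barrel at about (377,255) and its posts toward the far side at (390,215). The spanner has its blue tab at (530,272) and its frame at (542,294). The teal and purple loupes are decoys.

```bash
cat > m.py <<'E'
from h import *
def rect(P): 
    (c,wh,a)=cv2.minAreaRect((P[:,:2]*1000).astype(np.float32)); return np.round(c,1),np.round(wh,1),round(a,1)
for n in ('top','scene'):
    s=dict(np.load(n+'.npz')); C=cloud(s); px=s['pixels'].astype(int); z=C[...,2]; r,g,b=px[...,0],px[...,1],px[...,2]
    sat=px.max(-1)-px.min(-1)
    near=lambda x,y,R:np.hypot(C[...,0]-x,C[...,1]-y)<R
    v,u=(163,241) if n=='top' else (216,242)
    print(n,'table z',np.median(z[near(.6,-.1,.05)]))
    c=C[v,u]; print('pt',c)
    roi=near(c[0],c[1],.16)
    P=C[roi&(sat<40)&(abs(z-.010)<.005)&(px.max(-1)<140)]; print('plate',len(P),rect(P),np.median(P[:,2]))
    ring=C[near(c[0],c[1],.05)&(z>.045)]; print('ringall',len(ring),rect(ring),ring[:,2].max())
    t=C[near(c[0],c[1],.05)&(z>.078)]; print('head',len(t),t.mean(0),rect(t))
    R=C[near(c[0],c[1],.14)&~near(c[0],c[1],.055)&(z>.06)]; print('posts',len(R),np.round(R,3).tolist())
    v,u=(174,339) if n=='top' else (171,213)
    c=C[v,u]; print('tab',c)
    roi=near(c[0],c[1],.10)
    B=C[roi&(b>r+40)&(b>g+20)]; print('blue',len(B),B.mean(0),rect(B),B[:,2].max())
    G=C[roi&(((sat<45)&(z>.002))|((b>r+40)&(b>g+20)))]; print('spanner',len(G),rect(G),np.median(G[:,2]))
E
python3 m.py
python3 - <<'E'
from h import *
s=dict(np.load('top.npz'));p=s['pixels'][:,:,::-1]
a=cv2.resize(p[120:200,205:285],(400,400),interpolation=2);b=cv2.resize(p[150:210,315:375],(400,400),interpolation=2)
cv2.imwrite('pics/c1.png',np.hstack([a,b]))
E
```

```text
top table z -0.00036355894872963646
pt [0.57239325 0.06540893 0.08575399]
plate 2039 (array([558. ,  65.5]), array([136.2, 276.6]), 83.6) 0.009650504938157445
ringall 355 (array([576.9,  66.8]), array([52.7, 53.8]), 45.4) 0.0914609823875503
head 73 [0.57637391 0.06661985 0.08622352] (array([577.3,  66.8]), array([17.5, 26.7]), 76.9)
posts 39 [[0.655, 0.056, 0.073], [0.655, 0.053, 0.072], [0.656, 0.051, 0.068], [0.651, 0.038, 0.081], [0.65, 0.035, 0.083], [0.652, 0.059, 0.076], [0.652, 0.056, 0.073], [0.652, 0.054, 0.074], [0.652, 0.051, 0.073], [0.652, 0.048, 0.073], [0.648, 0.04, 0.084], [0.647, 0.038, 0.083], [0.648, 0.035, 0.083], [0.649, 0.059, 0.074], [0.649, 0.056, 0.074], [0.65, 0.054, 0.072], [0.65, 0.051, 0.07], [0.65, 0.048, 0.071], [0.644, 0.041, 0.085], [0.644, 0.038, 0.086], [0.645, 0.035, 0.084], [0.647, 0.057, 0.072], [0.647, 0.054, 0.071], [0.646, 0.051, 0.073], [0.647, 0.049, 0.071], [0.645, 0.041, 0.075], [0.644, 0.038, 0.079], [0.644, 0.035, 0.076], [0.647, 0.057, 0.066], [0.644, 0.054, 0.073], [0.645, 0.051, 0.068], [0.647, 0.049, 0.064], [0.644, 0.041, 0.07], [0.
[... 1594 characters left out ...]
.649, 0.057, 0.072], [0.658, 0.053, 0.069], [0.657, 0.057, 0.072], [0.655, 0.059, 0.072], [0.652, 0.057, 0.069], [0.65, 0.06, 0.071], [0.658, 0.054, 0.067], [0.657, 0.057, 0.069], [0.655, 0.059, 0.069], [0.652, 0.058, 0.067], [0.65, 0.059, 0.067], [0.658, 0.054, 0.064], [0.657, 0.057, 0.065], [0.655, 0.059, 0.066], [0.653, 0.06, 0.067], [0.65, 0.059, 0.064], [0.657, 0.057, 0.063], [0.655, 0.057, 0.062], [0.653, 0.06, 0.064], [0.651, 0.06, 0.062]]
tab [ 0.54203643 -0.19536404  0.0186279 ]
blue 40 [ 0.54325789 -0.19459013  0.01964423] (array([ 534.9, -202.6]), array([49.5, 12.7]), 40.8) 0.027734400949295912
spanner 163 (array([ 531.1, -199.4]), array([108.1,  30.8]), 31.1) 0.007432136859618854
```

View pics/c1.png

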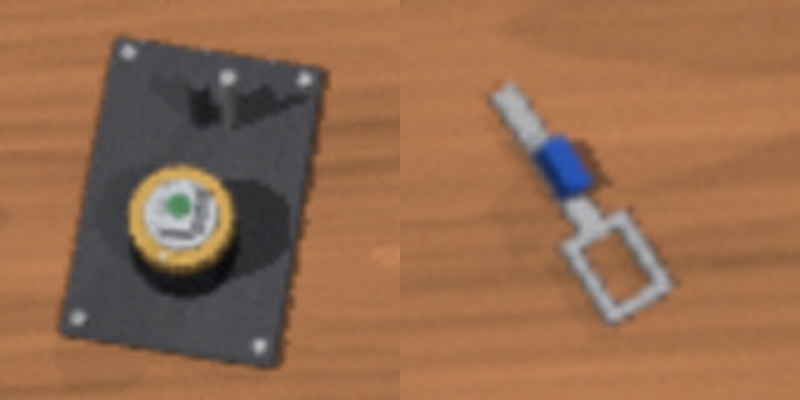

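```bash
cat > m2.py <<'E'
from h import *
from scipy.optimize import minimize
from scipy.ndimage import label
def toplane(s,uv,h):
    uv=np.asarray(uv,float); d=np.stack([(uv[:,0]-s['cx'])/s['fx'],-(uv[:,1]-s['cy'])/s['fy'],-np.ones(len(uv))],-1)
    T=s['pose'];d=d@T[:3,:3].T; return T[:3,3]+d*((h-T[2,3])/d[:,2])[:,None]
for n in ('top','scene'):
    s=dict(np.load(n+'.npz')); C=cloud(s); px=s['pixels'].astype(int); z=C[...,2]
    sat=px.max(-1)-px.min(-1)
    near=np.hypot(C[...,0]-.6,C[...,1]-.065)<.14
    m=near&(sat<25)&(px.max(-1)<110)&(px.max(-1)>20)
    L,k=label(m); i=np.argmax(np.bincount(L.ravel())[1:])+1
    c=max(cv2.findContours((L==i).astype(np.uint8),0,1)[0],key=len)[:,0]
    W=toplane(s,c,.01)
    print(n,cv2.minAreaRect((W[:,:2]*1000).astype(np.float32)))
    # plate model: rect 175x120 centre offset +27.5 in x from the axis
    def f(p):
        a=np.radians(p[2]);q=(W[:,:2]*1000-p[:2])@np.array([[np.cos(a),-np.sin(a)],[np.sin(a),np.cos(a)]])
        d=np.maximum(abs(q[:,0])-87.5,abs(q[:,1])-60); return np.minimum(abs(d+1),6).sum()
    r=min((minimize(f,[600,60,a],method='Nelder-Mead') for a in (-7,-14)),key=lambda r:r.fun)
    a=np.radians(r.x[2]); print(r.x,r.fun/len(W),'axis',r.x[:2]-27.5*np.array([np.cos(a),np.sin(a)]))
    nb=np.hypot(C[...,0]-.579,C[...,1]-.068)<.05
    br=nb&(z>.045)
    P=C[nb&(abs(z-.0695)<.003)&(px[...,0]>px[...,2]+60)][:,:2]*1000
    P=P.astype(np.float32); print('ringtop',len(P),cv2.minEnclosingCircle(P))
    g=nb&(px[...,1]>px[...,0]+15)&(z>.08); print('lens',g.sum(),C[g].mean(0))
E
python3 m2.py
```

```text
top ((603.3530883789062, 60.0843505859375), (118.7696533203125, 173.33116149902344), 77.10136413574219)
[603.37849743  60.16143179 -12.98967841] 1.2956311127970754 axis [576.58220667  66.34275864]
ringtop 129 ((577.7423706054688, 66.5913314819336), 27.253738403320312)
lens 25 [0.57830789 0.06675754 0.08783567]
scene ((603.4434204101562, 46.66649627685547), (159.19461059570312, 171.9044189453125), 77.12474060058594)
[607.14187114  65.41402276 -12.67737309] 2.667713981687652 axis [580.31228572  71.44919847]
ringtop 117 ((579.3963623046875, 67.37947082519531), 28.36587142944336)
lens 14 [0.5788566  0.06638715 0.08788101]
```

```bash
cat >> h.py <<'E'
from scipy.spatial.transform import Rotation as Ro
def plan(xyz,yaw,roll=180,quiet=False):
    o=telemetry.get_obs(); R=Ro.from_euler('xyz',o['ee_rot'],degrees=True)
    d=R.inv().apply(np.array(xyz)-o['eef_pos'])/.2
    w=(R.inv()*Ro.from_euler('xyz',[roll,0,yaw],degrees=True)).as_rotvec()/np.pi
    print('shift',np.round(d,4).tolist(),'turn',np.round(w,4).tolist(),'pos',np.round(o['eef_pos'],4),'rot',np.round(o['ee_rot'],2),'F',np.round(o['force'],2),'T',np.round(o['wrist_torque'],3),'gap',round(o['finger_gap'],4),'t',round(o['t'],2))
E
python3 -c "
from h import *
plan([.36,.42,.24],110);plan([.54,-.195,.24],31)"
```

```text
shift [-0.8299, -0.6094, 0.004] turn [-0.0005, 0.0003, 0.2604] pos [0.2552 0.5973 0.2406] rot [-1.7990e+02  1.0000e-02  1.5687e+02] F [-0.65 -0.96  0.78] T [ 0.012 -0.023  0.001] gap 0.0871 t 0.1
shift [-2.8655, -3.0836, 0.0086] turn [-0.0003, 0.0006, 0.6993] pos [0.2552 0.5973 0.2406] rot [-1.7990e+02  1.0000e-02  1.5687e+02] F [-0.65 -0.96  0.78] T [ 0.012 -0.023  0.001] gap 0.0871 t 0.1
```

Request:
arm_command --moves '[[-1, [-0.83, -0.61, 0], [0, 0, 0.26]], [-1, [-0.83, -0.61, 0], [0, 0, 0.26]], [-1, [-0.83, -0.61, 0], [0, 0, 0.26]], [-1, [-0.83, -0.61, 0], [0, 0, 0.26]], [-1, [-0.83, -0.61, 0], [0, 0, 0.26]], [-1, [-0.83, -0.61, 0], [0, 0, 0.26]], [-1, [-0.83, -0.61, 0], [0, 0, 0.26]]]'

```text
t: 0.8
eef_pos: [0.3603, 0.4197, 0.2413]
ee_rot: [-180.0, 0.0, 110.0]
force: [-1.4, 0.5, -0.3]
finger_gap: 0.0867
gripper_force: 0.0
```

```bash
python3 -c "
from h import *
plan([.46,.25,.24],70);print(telemetry.get_obs()['joint_positions'])"
```

```text
shift [-0.9677, 0.1784, 0.0067] turn [-0.0001, 0.0001, 0.2222] pos [0.3603 0.4197 0.2413] rot [-1.7998e+02  1.0000e-02  1.1000e+02] F [-1.4   0.47 -0.32] T [-0.057  0.045  0.019] gap 0.0867 t 0.8
[-57.59023225   6.55855838   5.95673565  97.3871117   -0.70639169
  76.11500213 -31.50285315]
```

Request:
arm_command --moves '[[-1, [-0.97, 0.18, 0], [0, 0, 0.2222]], [-1, [-0.97, 0.18, 0], [0, 0, 0.2222]], [-1, [-0.97, 0.18, 0], [0, 0, 0.2222]], [-1, [-0.97, 0.18, 0], [0, 0, 0.2222]], [-1, [-0.97, 0.18, 0], [0, 0, 0.2222]]]'

```text
t: 1.3
eef_pos: [0.4643, 0.243, 0.2417]
ee_rot: [179.8, 0.1, 69.3]
force: [-0.3, 0.3, -0.2]
finger_gap: 0.087
gripper_force: 0.0
```

```bash
python3 -c "
from h import *
plan([.53,.05,.24],31)"
```

```text
shift [-0.7864, 0.6487, 0.0121] turn [0.0011, 0.0003, 0.2126] pos [0.4643 0.243  0.2417] rot [1.7983e+02 1.2000e-01 6.9260e+01] F [-0.32  0.31 -0.22] T [-0.145  0.115  0.018] gap 0.087 t 1.3
```

Request:
arm_command --moves '[[-1, [-0.79, 0.65, 0], [0, 0, 0.2126]], [-1, [-0.79, 0.65, 0], [0, 0, 0.2126]], [-1, [-0.79, 0.65, 0], [0, 0, 0.2126]], [-1, [-0.79, 0.65, 0], [0, 0, 0.2126]], [-1, [-0.79, 0.65, 0], [0, 0, 0.2126]], [-1, [-0.79, 0.65, 0], [0, 0, 0.2126]]]'

```text
t: 1.9
eef_pos: [0.5292, 0.056, 0.2414]
ee_rot: [180.0, 0.0, 31.7]
force: [-0.0, 0.3, -0.9]
finger_gap: 0.0867
gripper_force: 0.0
```

```bash
python3 -c "
from h import *
plan([.54,-.095,.15],31);plan([.5405,-.1945,.15],31)"
```

```text
shift [-0.3503, 0.6706, 0.4572] turn [0.0, 0.0001, 0.0039] pos [0.5292 0.056  0.2414] rot [1.7999e+02 2.0000e-02 3.1700e+01] F [-0.02  0.27 -0.87] T [-0.002  0.146  0.036] gap 0.0867 t 1.9
shift [-0.6096, 1.0952, 0.4573] turn [0.0, 0.0001, 0.0039] pos [0.5292 0.056  0.2414] rot [1.7999e+02 2.0000e-02 3.1700e+01] F [-0.02  0.27 -0.87] T [-0.002  0.146  0.036] gap 0.0867 t 1.9
```

Request:
arm_command --moves '[[-1, [-0.55, 1, 0.45], [0, 0, 0]], [-1, [-0.55, 1, 0.45], [0, 0, 0]], [-1, [-0.55, 1, 0.45], [0, 0, 0]], [-1, [-0.55, 1, 0.45], [0, 0, 0]], [-1, [-0.55, 1, 0.45], [0, 0, 0]], [-1, [-0.55, 1, 0.45], [0, 0, 0]], [-1, [-0.55, 1, 0.45], [0, 0, 0]]]'

```text
t: 2.6
eef_pos: [0.5407, -0.169, 0.1507]
ee_rot: [-179.9, 0.1, 32.0]
force: [-0.0, 0.6, -0.4]
finger_gap: 0.0871
gripper_force: 0.0
```

```bash
python3 -c "
from h import *
plan([.5405,-.1945,.06],31);plan([.5405,-.1945,.0235],31)"
```

```text
shift [-0.0678, 0.1082, 0.4532] turn [-0.0005, 0.0003, 0.0053] pos [ 0.5407 -0.169   0.1507] rot [-1.799e+02  6.000e-02  3.196e+01] F [-0.02  0.64 -0.37] T [-0.082  0.104 -0.039] gap 0.0871 t 2.6
shift [-0.0676, 0.1085, 0.6357] turn [-0.0005, 0.0003, 0.0053] pos [ 0.5407 -0.169   0.1507] rot [-1.799e+02  6.000e-02  3.196e+01] F [-0.02  0.64 -0.37] T [-0.082  0.104 -0.039] gap 0.0871 t 2.6
```

Request:
arm_command --moves '[[-1, [-0.068, 0.108, 0.15], [0, 0, 0.005]], [-1, [-0.068, 0.108, 0.35], [0, 0, 0.005]], [-1, [-0.068, 0.108, 0.45], [0, 0, 0.005]], [-1, [-0.068, 0.108, 0.55], [0, 0, 0.005]], [-1, [-0.068, 0.108, 0.635], [0, 0, 0.005]], [-1, [-0.068, 0.108, 0.635], [0, 0, 0.005]], [-1, [-0.068, 0.108, 0.635], [0, 0, 0.005]]]'

```text
t: 3.3
eef_pos: [0.5414, -0.1946, 0.0249]
ee_rot: [-180.0, -0.0, 31.0]
force: [0.6, -0.0, 0.2]
finger_gap: 0.0865
gripper_force: 0.0
```

Request:
arm_command --moves '[[1, [0, 0, 0], [0, 0, 0]], [1, [0, 0, 0], [0, 0, 0]], [1, [0, 0, 0], [0, 0, 0]], [1, [0, 0, 0], [0, 0, 0]], [1, [0, 0, 0], [0, 0, 0]], [1, [0, 0, 0], [0, 0, 0]], [1, [0, 0, 0], [0, 0, 0]], [1, [0, 0, 0], [0, 0, 0]], [1, [0, 0, 0], [0, 0, 0]], [1, [0, 0, 0], [0, 0, 0]]]'

```text
t: 4.3
eef_pos: [0.5406, -0.1959, 0.0246]
ee_rot: [180.0, -0.0, 30.9]
force: [0.1, -0.2, -0.3]
finger_gap: 0.0149
gripper_force: 0.1
```

Request:
arm_command --moves '[[1, [0, 0, 0], [0, 0, 0]], [1, [0, 0, 0], [0, 0, 0]], [1, [0, 0, 0], [0, 0, 0]], [1, [0, 0, 0], [0, 0, 0]]]'

```text
t: 4.7
eef_pos: [0.5407, -0.196, 0.0246]
ee_rot: [180.0, -0.0, 30.9]
force: [-0.1, -0.2, 0.1]
finger_gap: 0.0098
gripper_force: 30.0
```

Request:
arm_command --moves '[[1, [0, 0, -0.1], [0, 0, 0]], [1, [0, 0, -0.25], [0, 0, 0]], [1, [0, 0, -0.45], [0, 0, 0]], [1, [0, 0, -0.65], [0, 0, 0]], [1, [0, 0, -0.75], [0, 0, 0]], [1, [0, 0, -0.75], [0, 0, 0]]]'

```text
t: 5.3
eef_pos: [0.5425, -0.1966, 0.1779]
ee_rot: [179.8, -0.3, 30.9]
force: [1.3, -0.1, -1.2]
finger_gap: 0.0097
gripper_force: 30.0
```

```bash
python3 -c "
from h import *
plan([.621,-.0,.20],-13);plan([.621,.057,.17],-13)"
```

```text
shift [0.8422, -0.6415, -0.1083] turn [0.0005, -0.002, 0.2439] pos [ 0.5425 -0.1966  0.1779] rot [179.79  -0.3   30.9 ] F [ 1.26 -0.11 -1.21] T [-0.088  0.063  0.005] gap 0.0097 t 5.3
shift [0.9877, -0.8866, 0.0415] turn [0.0005, -0.002, 0.2439] pos [ 0.5425 -0.1966  0.1779] rot [179.79  -0.3   30.9 ] F [ 1.26 -0.11 -1.21] T [-0.088  0.063  0.005] gap 0.0097 t 5.3
```

Request:
arm_command --moves '[[1, [0.2, -0.15, 0.02], [0, 0, 0.04]], [1, [0.4, -0.35, 0.03], [0, 0, 0.08]], [1, [0.6, -0.55, 0.04], [0, 0, 0.12]], [1, [0.8, -0.75, 0.05], [0, 0, 0.16]], [1, [0.9, -0.85, 0.05], [0, 0, 0.2]], [1, [0.988, -0.886, 0.06], [0, 0, 0.244]], [1, [0.988, -0.886, 0.06], [0, 0, 0.244]], [1, [0.988, -0.886, 0.06], [0, 0, 0.244]], [1, [0.988, -0.886, 0.06], [0, 0, 0.244]], [1, [0.988, -0.886, 0.06], [0, 0, 0.244]]]'

```text
t: 6.3
eef_pos: [0.6187, 0.0556, 0.1625]
ee_rot: [180.0, 0.0, -13.1]
force: [-0.1, -0.3, -1.7]
finger_gap: 0.0093
gripper_force: 30.0
```

```bash
cat > m3.py <<'E'
from h import *
import sys
k=sys.argv[1]; im=[]
for n,(v,u) in (('top',(163,241)),('scene',(216,242))):
    s=snap(n); C=cloud(s); px=s['pixels'].astype(int); z=C[...,2]
    c=s['pixels'][max(0,v-55):v+40,u-50:u+60][:,:,::-1]; im.append(cv2.resize(c,(400,345),interpolation=2))
    d=np.hypot(C[...,0]-.578,C[...,1]-.067)
    sat=px.max(-1)-px.min(-1)
    H=C[(d<.035)&(z>.115)&(z<.16)&(sat<60)]
    if len(H)>20: print(n,len(H),'frame rect',cv2.minAreaRect((H[:,:2]*1000).astype(np.float32)),np.median(H[:,2]))
    b=(px[...,2]>px[...,0]+40)&(d<.09)&(z>.05); B=C[b]; print('blue',len(B),B.mean(0) if len(B) else 0, B[:,2].max() if len(B) else 0)
cv2.imwrite(f'pics/{k}.png',np.hstack(im)); plan([.6218,.057,.14],-13)
E
python3 m3.py d1
```

```text
blue 0 0 0
scene 151 frame rect ((584.981689453125, 66.4312744140625), (29.627418518066406, 52.72135543823242), 75.78287506103516) 0.14409261531631684
blue 0 0 0
shift [0.0129, -0.0069, 0.1138] turn [-0.0001, -0.0, -0.0006] pos [0.619  0.0562 0.1628] rot [-1.7998e+02 -1.0000e-02 -1.3120e+01] F [-0.03 -0.68 -1.16] T [-0.069  0.202 -0.044] gap 0.0097 t 6.4
```

View pics/d1.png

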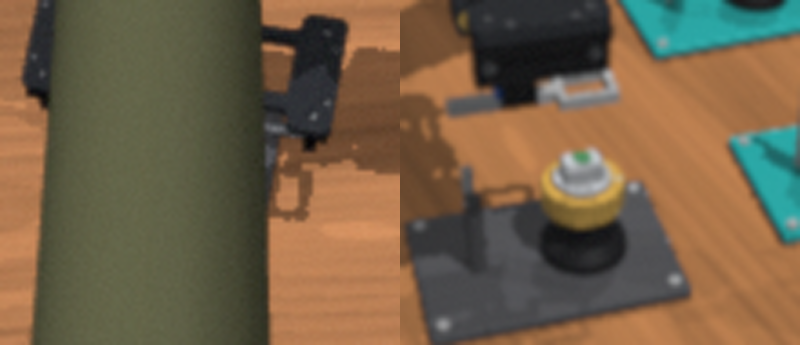

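Top view is occluded by the arm. The scene view shows the spanner held level, with its frame (right half, about (580,88)) just above the barrel head (580,160).

```bash
cat > m4.py <<'E'
from h import *
s=dict(np.load('scene.npz')); C=cloud(s); px=s['pixels'].astype(int); z=C[...,2]
o=telemetry.get_obs(); p=o['eef_pos']; a=np.radians(o['ee_rot'][2]); Rm=np.array([[np.cos(a),-np.sin(a)],[np.sin(a),np.cos(a)]])
q=(C[...,:2]-p[:2])@Rm*1000   # tool/spanner axes about TCP
m=(abs(q[...,0]+20)<60)&(abs(q[...,1])<25)&(z>.125)&(z<.151)&(q[...,0]<-18)
P=np.c_[q[m],z[m]*1000]; T=P[P[:,2]>p[2]*1000-24.6+5]
print(len(P),len(T),'x',np.percentile(T[:,0],[0,2,5]),'y',np.percentile(T[:,1],[0,3,97,100]),'z',np.percentile(P[:,2],[2,50,98]))
# model fit of top-face points: frame 38x30 with hole 28x20
from scipy.optimize import minimize
F=T[T[:,0]<-24]
g=np.array([(x,y) for x in np.arange(-18,19.,2) for y in np.arange(-14,15.,2) if abs(x)>14 or abs(y)>10])
from scipy.spatial import cKDTree
def f(v):
    c,sn=np.cos(v[2]),np.sin(v[2]); G=g@np.array([[c,sn],[-sn,c]])+v[:2]
    d1=cKDTree(F[:,:2]).query(G)[0]; d2=cKDTree(G).query(F[F[:,0]<v[0]+19][:,:2])[0]
    return np.minimum(d1,6).mean()+np.minimum(d2,6).mean()
r=min((minimize(f,[x,y,0],method='Nelder-Mead',options=dict(initial_simplex=[[x,y,0],[x+3,y,0],[x,y+3,0],[x,y,.1]])) for x in(-48,-45,-42) for y in (-1,1)),key=lambda r:r.fun)
print('slot in tool mm',r.x[:2],'deg',np.degrees(r.x[2]),r.fun)
sl=p[:2]+Rm@(r.x[:2]/1000); print('slot world (scene cam)',sl)
d=np.hypot(C[...,0]-.579,C[...,1]-.067)
for lo,hi in((.0855,.0895),(.0715,.075)):
    h=(d<.03)&(z>lo)&(z<hi)&(px.max(-1)-px.min(-1)<60); H=(C[h][:,:2]*1000).astype(np.float32); print('head',lo,len(H),cv2.minAreaRect(H),H.mean(0))
g=(d<.05)&(px[...,1]>px[...,0]+15)&(z>.08); print('lens',C[g].mean(0))
np.set_printoptions(precision=0,suppress=True)
E
python3 m4.py
```

```text
138 75 x [-61.96854835 -61.55618128 -60.84873134] y [-11.01974952  -9.51458672  15.72929751  16.46922118] z [137.97043475 143.6791869  146.78732948]
slot in tool mm [-42.83666392   1.48798985] deg -1.492005141304016 2.9547373563269677
slot world (scene cam) [0.57758393 0.06740625]
head 0.0855 42 ((580.0878295898438, 67.42448425292969), (16.038068771362305, 22.943370819091797), 77.17872619628906) [580.4535   68.63827]
head 0.0715 61 ((581.5704345703125, 71.03500366210938), (26.380739212036133, 36.02645492553711), 61.946617126464844) [582.4348    74.589455]
lens [0.57896637 0.06747648 0.08847944]
```

Request:
arm_command --moves '[[1, [0.01, -0.0, 0.1], [0, 0, 0]], [1, [0.01, -0.0, 0.18], [0, 0, 0]], [1, [0.01, -0.0, 0.235], [0, 0, 0]], [1, [0.01, -0.0, 0.235], [0, 0, 0]], [1, [0.01, -0.0, 0.235], [0, 0, 0]]]'

```text
t: 6.9
eef_pos: [0.621, 0.0571, 0.1155]
ee_rot: [180.0, 0.0, -13.0]
force: [-0.6, -0.0, -0.5]
finger_gap: 0.0095
gripper_force: 30.0
```

```bash
sed -i 's/z>.125)&(z<.151)/z>p[2]-.035)\&(z<p[2]-.012)/' m4.py; python3 m3.py d2; python3 m4.py; python3 -c "
import cv2,numpy as np
s=np.load('scene.npz')['pixels'][:,:,::-1];cv2.imwrite('pics/d3.png',cv2.resize(s[165:255,185:290],(700,600),interpolation=2))"
```

```text
blue 0 0 0
blue 0 0 0
shift [0.0009, 0.0006, -0.1182] turn [-0.0002, -0.0004, -0.0001] pos [0.6217 0.0572 0.1164] rot [-1.7997e+02 -7.0000e-02 -1.3020e+01] F [ 0.97 -0.99 -1.08] T [ 0.033  0.205 -0.066] gap 0.0097 t 7.0
108 50 x [-61.85166452 -61.81679128 -61.51260365] y [ 0.71118332  1.99185028 16.66954053 17.02181591] z [ 82.50076251  95.92639429 100.6406094 ]
slot in tool mm [-43.04629322   1.13229514] deg 3.3653181852195972 4.582193348829431
slot world (scene cam) [0.57999133 0.06796994]
head 0.0855 3 ((574.9821166992188, 61.660987854003906), (0.6721147894859314, 14.824048042297363), 78.04573059082031) [576.632     61.197163]
head 0.0715 50 ((582.1504516601562, 73.24900817871094), (27.248313903808594, 36.2952880859375), 65.40733337402344) [582.407    75.37338]
lens [nan nan nan]m4.py:23: RuntimeWarning: Mean of empty slice.
  g=(d<.05)&(px[...,1]>px[...,0]+15)&(z>.08); print('lens',C[g].mean(0))
  ret = um.true_divide(
```

View pics/d3.png

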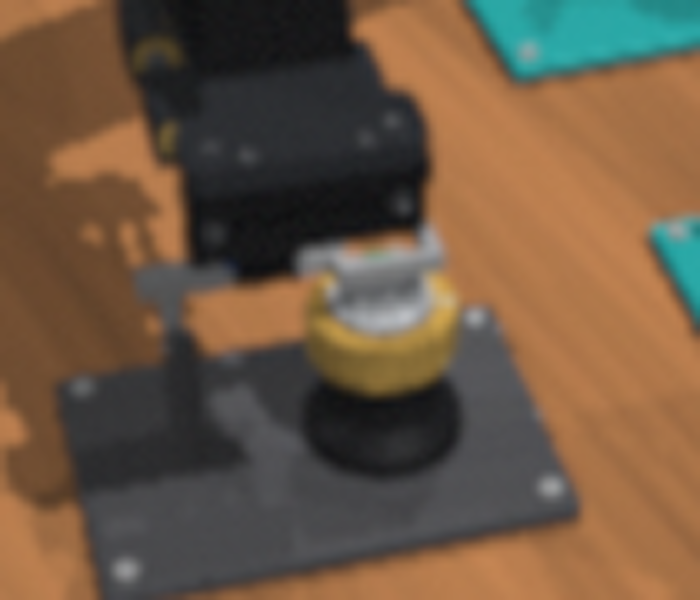

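The frame hangs just over the bevel of the head, which shows at about (380,275). It looks central, or at most 1–2 mm too far toward +x. I'll descend gently and watch the force.

Request:
arm_command --moves '[[1, [-0.004, 0, 0.01], [0, 0, 0]], [1, [-0.004, 0, 0.02], [0, 0, 0]], [1, [-0.004, 0, 0.03], [0, 0, 0]], [1, [-0.004, 0, 0.04], [0, 0, 0]], [1, [-0.004, 0, 0.04], [0, 0, 0]]]'

```text
t: 7.5
eef_pos: [0.6207, 0.0574, 0.1076]
ee_rot: [-180.0, -0.1, -13.0]
force: [0.8, 0.6, -0.9]
finger_gap: 0.0097
gripper_force: 30.0
```

```bash
python3 -c "
from h import *
plan([.6218,.057,.0975],-13)"
```

```text
shift [0.0055, 0.0007, 0.0507] turn [-0.0001, -0.0003, -0.0001] pos [0.6207 0.0574 0.1076] rot [-1.7999e+02 -6.0000e-02 -1.3020e+01] F [ 0.82  0.61 -0.92] T [-0.046 -0.119  0.028] gap 0.0097 t 7.5
```

Request:
arm_command --moves '[[1, [0, 0, 0.008], [0, 0, 0]], [1, [0, 0, 0.016], [0, 0, 0]], [1, [0, 0, 0.025], [0, 0, 0]], [1, [0, 0, 0.025], [0, 0, 0]]]'

```text
t: 7.9
eef_pos: [0.6207, 0.0572, 0.1025]
ee_rot: [180.0, -0.1, -13.0]
force: [3.2, 0.1, -2.0]
finger_gap: 0.0096
gripper_force: 30.0
```

Request:
arm_command --moves '[[1, [0, 0, 0.008], [0, 0, 0]], [1, [0, 0, 0.016], [0, 0, 0]], [1, [0, 0, 0.022], [0, 0, 0]], [1, [0, 0, 0.022], [0, 0, 0]]]'

```text
t: 8.3
eef_pos: [0.6207, 0.0573, 0.0982]
ee_rot: [-180.0, -0.1, -13.0]
force: [3.8, -1.2, -0.5]
finger_gap: 0.0098
gripper_force: 30.0
```

```bash
python3 -c "
from h import *
plan([.6218,.057,.0975],-13)"
```

```text
shift [0.0057, 0.0001, 0.0036] turn [-0.0, -0.0003, -0.0001] pos [0.6207 0.0573 0.0982] rot [-1.800e+02 -5.000e-02 -1.302e+01] F [ 3.75 -1.24 -0.53] T [-0.226 -0.538  0.033] gap 0.0098 t 8.3
```

Request:
arm_command --moves '[[1, [0.004, 0, 0], [0, 0, 0]], [1, [0.004, 0, 0.004], [0, 0, 0]], [1, [0.004, 0, 0.006], [0, 0, 0]], [1, [0.004, 0, 0.006], [0, 0, 0]]]'

```text
t: 8.7
eef_pos: [0.6208, 0.0573, 0.0976]
ee_rot: [-180.0, 0.0, -13.0]
force: [-0.8, -0.7, 4.3]
finger_gap: 0.0099
gripper_force: 30.0
```

```bash
python3 -c "
from h import *
plan([.6218,.057,.0975],-13)"
```

```text
shift [0.0051, 0.0002, 0.0003] turn [-0.0001, 0.0003, -0.0001] pos [0.6208 0.0573 0.0976] rot [-1.7998e+02  5.0000e-02 -1.3020e+01] F [-0.85 -0.72  4.34] T [-0.172  0.244  0.022] gap 0.0099 t 8.7
```

Contact at the expected seated height (0.0976, Fz +4.3 N). Releasing slightly and rising.

Request:
arm_command --moves '[[-0.5, [0, 0, 0], [0, 0, 0]], [-0.5, [0, 0, 0], [0, 0, 0]], [-0.5, [0, 0, 0], [0, 0, 0]], [-0.5, [0, 0, 0], [0, 0, 0]], [-0.5, [0, 0, 0], [0, 0, 0]], [-0.5, [0, 0, 0], [0, 0, 0]]]'

```text
t: 9.3
eef_pos: [0.621, 0.0572, 0.0969]
ee_rot: [180.0, 0.0, -13.0]
force: [0.6, -0.2, 0.1]
finger_gap: 0.0502
gripper_force: 0.0
```

Request:
arm_command --moves '[[-1, [0, 0, -0.1], [0, 0, 0]], [-1, [0, 0, -0.25], [0, 0, 0]], [-1, [0, 0, -0.45], [0, 0, 0]], [-1, [0.4, 0, -0.6], [0, 0, 0]], [-1, [0.8, 0, -0.6], [0, 0, 0]], [-1, [0.8, 0, -0.6], [0, 0, 0]], [-1, [0.8, 0, -0.6], [0, 0, 0]]]'

```text
t: 10.0
eef_pos: [0.78, 0.0193, 0.2149]
ee_rot: [179.8, -0.0, -13.1]
force: [0.3, -0.4, -0.4]
finger_gap: 0.0867
gripper_force: 0.0
```

Run:
```python
from h import *
im=[]
for n,(v,u) in (('top',(163,241)),('scene',(216,242))):
    s=snap(n); C=cloud(s); px=s['pixels'].astype(int)
    im.append(cv2.resize(s['pixels'][v-50:v+40,u-45:u+45][:,:,::-1],(400,400),interpolation=2))
    d=np.hypot(C[...,0]-.578,C[...,1]-.067); z=C[...,2]
    b=(px[...,2]>px[...,0]+40)&(d<.09)&(z>.06);B=C[b]; print(n,len(B),B.mean(0) if len(B) else 0,np.percentile(B[:,2],95) if len(B) else 0)
    g=(d<.05)&(px[...,1]>px[...,0]+15)&(z>.08); print('lens',C[g].mean(0))
    P=C[(d<.03)&(abs(z-.0795)<.006)]; print('frame z',np.median(P[:,2]),np.percentile(P[:,2],90))
cv2.imwrite('pics/e1.png',np.hstack(im)); plan([.578,.067,.2],180)
```

```text
top 0 0 0
lens [nan nan nan]<stdin>:8: RuntimeWarning: Mean of empty slice.
  ret = um.true_divide(
  return _methods._mean(a, axis=axis, dtype=dtype,
  ret = ret.dtype.type(ret / rcount)
Traceback (most recent call last):
IndexError: index -1 is out of bounds for axis 0 with size 0
```

Request:
arm_command --moves '[[-1, [0, 0, 0], [0, 0, -0.578]], [-1, [0, 0, 0], [0, 0, -0.578]], [-1, [0, 0, 0], [0, 0, -0.578]], [-1, [0, 0, 0], [0, 0, -0.578]], [-1, [0, 0, 0], [0, 0, -0.578]], [-1, [0, 0, 0], [0, 0, -0.578]], [-1, [0, 0, 0], [0, 0, -0.578]], [-1, [0, 0, 0], [0, 0, -0.578]], [-1, [0, 0, 0], [0, 0, -0.578]], [-1, [0, 0, 0], [0, 0, -0.578]], [-1, [0, 0, 0], [0, 0, -0.578]], [-1, [0, 0, 0], [0, 0, -0.578]]]'

```text
t: 11.25
eef_pos: [0.7763, 0.0215, 0.217]
ee_rot: [-180.0, -0.0, 90.5]
force: [-0.1, -0.0, 0.9]
finger_gap: 0.0869
gripper_force: 0.0
```

Run:
```python
from h import *
v,u=216,242
s=snap('scene'); C=cloud(s); px=s['pixels'].astype(int)
cv2.imwrite('pics/e1.png',cv2.resize(s['pixels'][v-50:v+40,u-55:u+50][:,:,::-1],(700,600),interpolation=2))
d=np.hypot(C[...,0]-.578,C[...,1]-.067); z=C[...,2]
b=(px[...,2]>px[...,0]+40)&(d<.09)&(z>.06);B=C[b]; print(len(B),B.mean(0),np.percentile(B[:,2],95))
g=(d<.05)&(px[...,1]>px[...,0]+15)&(z>.08); print('lens',g.sum(),C[g].mean(0))
P=C[(d<.03)&(abs(z-.0795)<.006)]; print('frame z',np.median(P[:,2]),np.percentile(P[:,2],90))
print(telemetry.get_obs()['joint_positions'])
plan([.578,.067,.2],195)
```

```text
79 [0.62291753 0.06020971 0.09323175] 0.09951943680097677
lens 62 [0.60921768 0.06287311 0.09169015]
frame z 0.08014872469958029 0.08242141151300604
[-14.14398461  35.62048126  18.2025789   63.14822008 -10.57868753
  82.76005393   2.97375017]
shift [0.2416, -0.9881, 0.0861] turn [-0.0, -0.0002, -0.5789] pos [0.7763 0.0214 0.2171] rot [-1.7998e+02 -1.0000e-02  9.0800e+01] F [ 0.48  0.37 -0.01] T [-0.088 -0.031  0.019] gap 0.0871 t 11.3
```

View pics/e1.png

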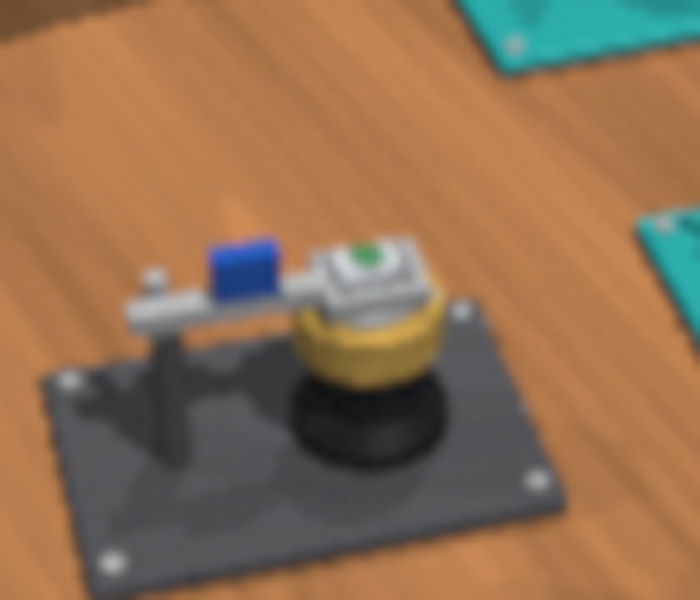

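Seated: frame down over the head, arm on the +y side of the post, tab top at 99.5 mm. Next I'll position for the ring.

Request:
arm_command --moves '[[-1, [0.04, -0.16, 0], [0, 0, -0.66]], [-1, [0.08, -0.33, 0], [0, 0, -0.66]], [-1, [0.12, -0.5, 0], [0, 0, -0.66]], [-1, [0.16, -0.66, 0], [0, 0, -0.66]], [-1, [0.2, -0.82, 0], [0, 0, -0.66]], [-1, [0.242, -0.988, 0], [0, 0, -0.66]], [-1, [0.242, -0.988, 0], [0, 0, -0.66]], [-1, [0.242, -0.988, 0], [0, 0, -0.66]], [-1, [0.242, -0.988, 0], [0, 0, -0.66]], [-1, [0.242, -0.988, 0], [0, 0, -0.66]], [-1, [0.242, -0.988, 0], [0, 0, -0.66]], [-1, [0.242, -0.988, 0], [0, 0, -0.66]]]'

```text
t: 12.5
eef_pos: [0.5786, 0.0692, 0.2171]
ee_rot: [180.0, -0.0, -166.6]
force: [0.5, 0.0, 0.1]
finger_gap: 0.0871
gripper_force: 0.0
```

```bash
python3 -c "
from h import *
plan([.578,.067,.15],210);plan([.578,.067,.060],210)"
```

```text
shift [0.0057, -0.01, 0.3353] turn [0.0, 0.0, -0.092] pos [0.5786 0.0692 0.2171] rot [ 179.99   -0.   -166.55] F [0.5  0.01 0.1 ] T [0.088 0.014 0.1  ] gap 0.0871 t 12.5
shift [0.0057, -0.0101, 0.7853] turn [0.0, 0.0, -0.092] pos [0.5786 0.0692 0.2171] rot [ 179.99   -0.   -166.55] F [0.5  0.01 0.1 ] T [0.088 0.014 0.1  ] gap 0.0871 t 12.5
```

Request:
arm_command --moves '[[-1, [0.008, -0.01, 0.1], [0, 0, -0.092]], [-1, [0.008, -0.01, 0.2], [0, 0, -0.092]], [-1, [0.008, -0.01, 0.335], [0, 0, -0.092]], [-1, [0.008, -0.01, 0.42], [0, 0, -0.092]], [-1, [0.008, -0.01, 0.5], [0, 0, -0.092]], [-1, [0.008, -0.01, 0.58], [0, 0, -0.092]], [-1, [0.008, -0.01, 0.66], [0, 0, -0.092]], [-1, [0.008, -0.01, 0.72], [0, 0, -0.092]], [-1, [0.008, -0.01, 0.775], [0, 0, -0.092]], [-1, [0.008, -0.01, 0.775], [0, 0, -0.092]]]'

```text
t: 13.5
eef_pos: [0.5769, 0.0668, 0.0605]
ee_rot: [179.9, -0.1, -150.2]
force: [-0.6, 0.4, 0.2]
finger_gap: 0.0869
gripper_force: 0.0
```

```bash
python3 -c "
from h import *
plan([.5775,.067,.062],210)"
```

```text
shift [-0.0031, -0.0005, -0.0075] turn [0.0003, -0.0008, -0.0013] pos [0.5769 0.0668 0.0605] rot [ 1.7995e+02 -1.5000e-01 -1.5023e+02] F [-0.58  0.43  0.16] T [0.072 0.058 0.083] gap 0.0869 t 13.5
```

Closing on the ring.

Request:
arm_command --moves '[[0.0, [0, 0, 0], [0, 0, 0]], [0.2, [0, 0, 0], [0, 0, 0]], [0.2, [0, 0, 0], [0, 0, 0]], [0.25, [0, 0, 0], [0, 0, 0]], [0.3, [0, 0, 0], [0, 0, 0]], [1, [0, 0, 0], [0, 0, 0]], [1, [0, 0, 0], [0, 0, 0]], [1, [0, 0, 0], [0, 0, 0]]]'

```text
t: 14.3
eef_pos: [0.5786, 0.0665, 0.0623]
ee_rot: [-180.0, 0.0, -150.2]
force: [0.7, -1.1, 2.7]
finger_gap: 0.0538
gripper_force: 30.0
```

```bash
python3 -c "
from h import *
plan([.5775,.067,.060],210)"
```

```text
shift [0.0037, 0.0049, 0.0116] turn [-0.0002, 0.0002, -0.0012] pos [0.5786 0.0665 0.0623] rot [-1.7996e+02  4.0000e-02 -1.5021e+02] F [ 0.68 -1.05  2.73] T [-0.135 -0.077 -0.001] gap 0.0538 t 14.3
```

Request:
arm_command --moves '[[1, [0, 0, 0], [0, 0, 0.012]], [1, [0, 0, 0], [0, 0, 0.024]], [1, [0, 0, 0], [0, 0, 0.036]], [1, [0, 0, 0], [0, 0, 0.048]], [1, [0, 0, 0], [0, 0, 0.06]], [1, [0, 0, 0], [0, 0, 0.072]], [1, [0, 0, 0], [0, 0, 0.084]], [1, [0, 0, 0], [0, 0, 0.096]], [1, [0, 0, 0], [0, 0, 0.108]], [1, [0, 0, 0], [0, 0, 0.12]]]'

```text
t: 15.3
eef_pos: [0.5786, 0.0667, 0.0623]
ee_rot: [-180.0, 0.0, -171.9]
force: [0.7, -1.6, 2.3]
finger_gap: 0.053
gripper_force: 30.0
```

```bash
python3 -c "
from h import *
plan([.5775,.067,.060],210)"
```

```text
shift [0.0051, 0.002, 0.0115] turn [-0.0001, 0.0002, -0.1215] pos [0.5786 0.0667 0.0623] rot [-1.7999e+02  5.0000e-02 -1.7187e+02] F [ 0.65 -1.59  2.26] T [-0.123 -0.035  0.113] gap 0.053 t 15.3
```

Request:
arm_command --moves '[[1, [0, 0, 0], [0, 0, 0.01]], [1, [0, 0, 0], [0, 0, 0.02]], [1, [0, 0, 0], [0, 0, 0.03]], [1, [0, 0, 0], [0, 0, 0.04]], [1, [0, 0, 0], [0, 0, 0.05]], [1, [0, 0, 0], [0, 0, 0.06]], [1, [0, 0, 0], [0, 0, 0.07]], [1, [0, 0, 0], [0, 0, 0.07]]]'

```text
t: 16.1
eef_pos: [0.5785, 0.0669, 0.0622]
ee_rot: [180.0, 0.0, 175.5]
force: [1.0, -1.2, 5.0]
finger_gap: 0.0532
gripper_force: 30.0
```

```bash
python3 -c "
from h import *
plan([.5775,.067,.060],210)"
```

```text
shift [0.0052, 0.0002, 0.0112] turn [-0.0, 0.0002, -0.1915] pos [0.5785 0.0669 0.0622] rot [1.7999e+02 4.0000e-02 1.7553e+02] F [ 1.   -1.2   4.95] T [-0.271 -0.182 -0.015] gap 0.0532 t 16.1
```

Request:
arm_command --moves '[[1, [0, 0, 0], [0, 0, 0.005]], [1, [0, 0, 0], [0, 0, 0.01]], [1, [0, 0, 0], [0, 0, 0.01]]]'

```text
t: 16.4
eef_pos: [0.5785, 0.0669, 0.0623]
ee_rot: [180.0, 0.0, 173.7]
force: [1.3, -0.3, 6.2]
finger_gap: 0.0531
gripper_force: 30.0
```

```bash
cat > r.py <<'E'
from rig import telemetry
o=telemetry.get_obs(); print(o['ee_rot'][2].round(2),'Tz',o['wrist_torque'].round(3),'F',o['force'].round(1),'tau7',o['joint_torque'][6].round(3),'t',o['t'])
E
python3 r.py
```

```text
173.75 Tz [-0.216 -0.247  0.015] F [ 1.3 -0.3  6.2] tau7 -0.123 t 16.4
```

Request:
arm_command --moves '[[1, [0, 0, 0], [0, 0, 0.005]], [1, [0, 0, 0], [0, 0, 0.01]], [1, [0, 0, 0], [0, 0, 0.01]]]'

```text
t: 16.7
eef_pos: [0.5786, 0.0669, 0.0623]
ee_rot: [180.0, 0.0, 171.9]
force: [1.2, -0.8, 4.9]
finger_gap: 0.0534
gripper_force: 30.0
```

```bash
python3 r.py
```

```text
171.95 Tz [-0.249 -0.257  0.073] F [ 1.2 -0.8  4.9] tau7 -0.123 t 16.7
```

Request:
arm_command --moves '[[1, [0, 0, 0], [0, 0, 0.005]], [1, [0, 0, 0], [0, 0, 0.01]], [1, [0, 0, 0], [0, 0, 0.01]]]'

```text
t: 17.0
eef_pos: [0.5785, 0.0669, 0.0622]
ee_rot: [180.0, 0.0, 170.1]
force: [1.5, -1.0, 4.9]
finger_gap: 0.0529
gripper_force: 30.0
```

```bash
python3 r.py
```

```text
170.15 Tz [-0.232 -0.25   0.064] F [ 1.5 -1.   4.9] tau7 -0.123 t 17.0
```

Request:
arm_command --moves '[[1, [0, 0, 0], [0, 0, 0.005]], [1, [0, 0, 0], [0, 0, 0.01]], [1, [0, 0, 0], [0, 0, 0.01]]]'

```text
t: 17.3
eef_pos: [0.5786, 0.067, 0.0623]
ee_rot: [180.0, 0.0, 168.4]
force: [1.1, -1.0, 5.4]
finger_gap: 0.0534
gripper_force: 30.0
```

```bash
python3 r.py
```

```text
168.35 Tz [-0.219 -0.253  0.089] F [ 1.1 -1.   5.4] tau7 -0.123 t 17.3
```

Request:
arm_command --moves '[[1, [0, 0, 0], [0, 0, 0.005]], [1, [0, 0, 0], [0, 0, 0.01]], [1, [0, 0, 0], [0, 0, 0.01]]]'

```text
t: 17.6
eef_pos: [0.5785, 0.0669, 0.0623]
ee_rot: [180.0, 0.0, 166.5]
force: [1.2, -1.0, 5.7]
finger_gap: 0.0533
gripper_force: 30.0
```

```bash
python3 r.py
```

```text
166.55 Tz [-0.225 -0.309 -0.006] F [ 1.2 -1.   5.7] tau7 -0.123 t 17.6
```

Request:
arm_command --moves '[[1, [0, 0, 0], [0, 0, 0.005]], [1, [0, 0, 0], [0, 0, 0.01]], [1, [0, 0, 0], [0, 0, 0.01]]]'

```text
t: 17.9
eef_pos: [0.5786, 0.067, 0.0623]
ee_rot: [180.0, 0.0, 164.7]
force: [1.6, -0.8, 4.7]
finger_gap: 0.0531
gripper_force: 30.0
```

```bash
python3 r.py
```

```text
164.75 Tz [-0.272 -0.316  0.038] F [ 1.6 -0.8  4.7] tau7 -0.123 t 17.9
```

Request:
arm_command --moves '[[1, [0, 0, 0], [0, 0, 0.005]], [1, [0, 0, 0], [0, 0, 0.01]], [1, [0, 0, 0], [0, 0, 0.01]]]'

```text
t: 18.2
eef_pos: [0.5786, 0.067, 0.0623]
ee_rot: [180.0, 0.0, 163.0]
force: [1.3, -0.4, 5.2]
finger_gap: 0.0529
gripper_force: 30.0
```

```bash
python3 r.py
```

```text
162.95 Tz [-0.229 -0.285  0.031] F [ 1.3 -0.4  5.2] tau7 -0.123 t 18.2
```

Request:
arm_command --moves '[[1, [0, 0, 0], [0, 0, 0.005]], [1, [0, 0, 0], [0, 0, 0.01]], [1, [0, 0, 0], [0, 0, 0.01]]]'

```text
t: 18.5
eef_pos: [0.5786, 0.067, 0.0623]
ee_rot: [180.0, 0.0, 161.1]
force: [1.0, -2.3, 5.5]
finger_gap: 0.053
gripper_force: 30.0
```

```bash
python3 r.py
```

```text
161.15 Tz [-0.203 -0.212  0.053] F [ 1.  -2.3  5.5] tau7 -0.123 t 18.5
```

Request:
arm_command --moves '[[1, [0, 0, 0], [0, 0, 0.005]], [1, [0, 0, 0], [0, 0, 0.01]], [1, [0, 0, 0], [0, 0, 0.01]]]'

```text
t: 18.8
eef_pos: [0.5786, 0.067, 0.0623]
ee_rot: [180.0, 0.0, 159.3]
force: [0.8, -0.9, 5.8]
finger_gap: 0.0533
gripper_force: 30.0
```

```bash
python3 r.py
```

```text
159.35 Tz [-0.216 -0.288  0.067] F [ 0.8 -0.9  5.8] tau7 -0.123 t 18.8
```

Request:
arm_command --moves '[[1, [0, 0, 0], [0, 0, 0.005]], [1, [0, 0, 0], [0, 0, 0.01]], [1, [0, 0, 0], [0, 0, 0.01]]]'

```text
t: 19.1
eef_pos: [0.5786, 0.067, 0.0623]
ee_rot: [180.0, 0.0, 157.6]
force: [1.3, -1.3, 5.1]
finger_gap: 0.053
gripper_force: 30.0
```

```bash
python3 r.py
```

```text
157.55 Tz [-0.19  -0.284 -0.007] F [ 1.3 -1.3  5.1] tau7 -0.123 t 19.1
```

Request:
arm_command --moves '[[1, [0, 0, 0], [0, 0, 0.005]], [1, [0, 0, 0], [0, 0, 0.01]], [1, [0, 0, 0], [0, 0, 0.01]]]'

```text
t: 19.4
eef_pos: [0.5786, 0.0671, 0.0623]
ee_rot: [180.0, 0.0, 155.7]
force: [1.1, -0.7, 5.0]
finger_gap: 0.0533
gripper_force: 30.0
```

```bash
python3 r.py
```

```text
155.74 Tz [-0.199 -0.297  0.019] F [ 1.1 -0.7  5. ] tau7 -0.123 t 19.4
```

Request:
arm_command --moves '[[1, [0, 0, 0], [0, 0, 0.005]], [1, [0, 0, 0], [0, 0, 0.01]], [1, [0, 0, 0], [0, 0, 0.01]]]'

```text
t: 19.7
eef_pos: [0.5786, 0.067, 0.0623]
ee_rot: [180.0, 0.0, 153.9]
force: [2.0, -0.5, 5.7]
finger_gap: 0.0532
gripper_force: 30.0
```

```bash
python3 r.py
```

```text
153.94 Tz [-0.175 -0.27   0.079] F [ 2.  -0.5  5.7] tau7 -0.123 t 19.7
```

Request:
arm_command --moves '[[1, [0, 0, 0], [0, 0, 0.005]], [1, [0, 0, 0], [0, 0, 0.01]], [1, [0, 0, 0], [0, 0, 0.01]]]'

```text
t: 20.0
eef_pos: [0.5786, 0.0671, 0.0623]
ee_rot: [180.0, 0.0, 152.1]
force: [1.9, -0.5, 4.9]
finger_gap: 0.0531
gripper_force: 30.0
```

```bash
python3 r.py
```

```text
152.14 Tz [-0.213 -0.315  0.093] F [ 1.9 -0.5  4.9] tau7 -0.124 t 20.0
```

Request:
arm_command --moves '[[1, [0, 0, 0], [0, 0, 0.005]], [1, [0, 0, 0], [0, 0, 0.01]], [1, [0, 0, 0], [0, 0, 0.01]]]'

```text
t: 20.3
eef_pos: [0.5786, 0.0671, 0.0623]
ee_rot: [180.0, 0.0, 150.4]
force: [1.6, 0.0, 4.8]
finger_gap: 0.0532
gripper_force: 30.0
```

```bash
python3 r.py
```

```text
150.38 Tz [-0.248 -0.355  0.169] F [1.6 0.  4.8] tau7 -0.25 t 20.3
```

Bitten: torque has risen to 0.25 N m. I'll nip it up in smaller steps.

Request:
arm_command --moves '[[1, [0, 0, 0], [0, 0, 0.0025]], [1, [0, 0, 0], [0, 0, 0.0025]]]'

```text
t: 20.5
eef_pos: [0.5786, 0.0671, 0.0623]
ee_rot: [180.0, 0.0, 150.0]
force: [1.2, -0.4, 4.9]
finger_gap: 0.0534
gripper_force: 30.0
```

```bash
python3 r.py
```

```text
149.95 Tz [-0.222 -0.303  0.277] F [ 1.2 -0.4  4.9] tau7 -0.302 t 20.5
```

Request:
arm_command --moves '[[1, [0, 0, 0], [0, 0, 0.004]], [1, [0, 0, 0], [0, 0, 0.0075]], [1, [0, 0, 0], [0, 0, 0.0075]]]'

```text
t: 20.8
eef_pos: [0.5786, 0.0672, 0.0623]
ee_rot: [180.0, 0.1, 148.7]
force: [2.1, -1.0, 5.4]
finger_gap: 0.0529
gripper_force: 30.0
```

```bash
python3 r.py
```

```text
148.66 Tz [-0.32  -0.36   0.509] F [ 2.1 -1.   5.4] tau7 -0.607 t 20.8
```

Request:
arm_command --moves '[[1, [0, 0, 0], [0, 0, 0]], [1, [0, 0, 0], [0, 0, 0]], [1, [0, 0, 0], [0, 0, 0]], [-1, [0, 0, 0], [0, 0, 0]], [-1, [0, 0, 0], [0, 0, 0]], [-1, [0, 0, 0], [0, 0, 0]], [-1, [0, 0, 0], [0, 0, 0]], [-1, [0, 0, 0], [0, 0, 0]], [-1, [0, 0, 0], [0, 0, 0]]]'

```text
t: 21.7
eef_pos: [0.578, 0.0669, 0.0618]
ee_rot: [-180.0, -0.0, 148.6]
force: [-0.4, -0.4, -0.2]
finger_gap: 0.0857
gripper_force: 0.0
```

Request:
arm_command --moves '[[-1, [0, 0, -0.1], [0, 0, 0]], [-1, [0, 0, -0.25], [0, 0, 0]], [-1, [0, 0, -0.4], [0, 0, 0]], [-1, [0, 0, -0.6], [0, 0, 0]], [-1, [0, 0, -0.75], [0, 0, 0]], [-1, [0, 0, -0.9], [0, 0, 0]], [-1, [0, 0, -0.9], [0, 0, 0]], [-1, [0, 0, -0.9], [0, 0, 0]]]'

```text
t: 22.5
eef_pos: [0.5784, 0.0669, 0.2424]
ee_rot: [179.9, 0.0, 148.6]
force: [-0.1, 0.5, -0.3]
finger_gap: 0.087
gripper_force: 0.0
```

```bash
python3 - <<'E'
from h import *
v,u=216,242
s=snap('scene'); C=cloud(s); px=s['pixels'].astype(int)
cv2.imwrite('pics/f1.png',cv2.resize(s['pixels'][v-50:v+40,u-55:u+50][:,:,::-1],(700,600),interpolation=2))
d=np.hypot(C[...,0]-.578,C[...,1]-.067); z=C[...,2]
b=(px[...,2]>px[...,0]+40)&(d<.09)&(z>.06);B=C[b]; print(len(B),B.mean(0),np.percentile(B[:,2],95))
E
python3 r.py
```

```text
73 [0.62319813 0.0581385  0.09352109] 0.10014969256927206
148.6 Tz [0.008 0.037 0.002] F [ 0.   0.7 -1.1] tau7 -0.001 t 22.55
```

View pics/f1.png

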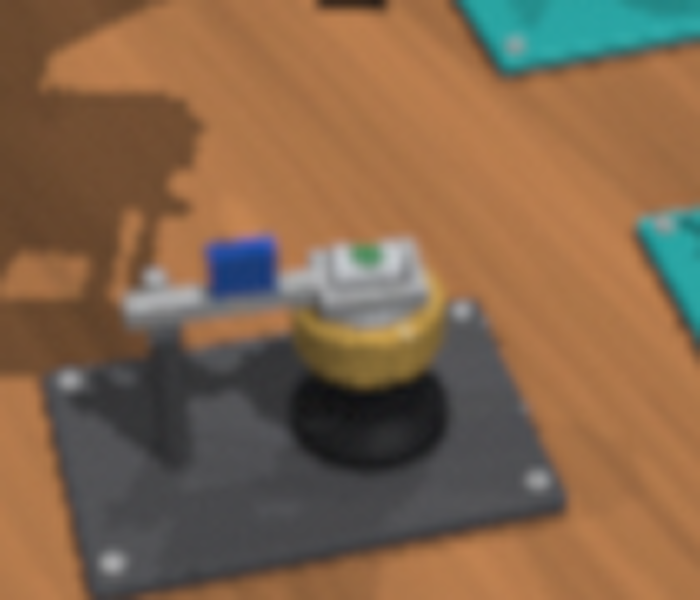

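The spanner is still seated (tab at (242,268), arm now swung against the post at (152,280)), and the gripper is clear.

```bash
python3 -c "
from rig import arm
print(arm.job_done())"
```

```text
the job is handed in; nothing more can be done
None
```

I handed the job in at about 22.6 s with no verdict shown: the spanner sits released on the barrel with its arm against the stop post, and I turned the ring clockwise until it bit and nipped it to about 0.6 N m (roughly 7 N on the post, not measured directly). The barrel's final angle wasn't read out, but the arm swung only a few degrees to reach the post.

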